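Scoop the milling balls into the strainer and hold it up to drain

ROBOT

A 6-joint arm with a two-finger parallel gripper is mounted at the origin on the work surface; the furniture and walls round the work are solid. World frame = base frame: x ahead of the robot, y to its left, z up, the work surface at z = 0. Lengths are in m, angles in rad, forces in N, time in s.
With the tool pointing down it reaches from about 0.375 to 0.9 m from the base axis. Payload 3.1 kg.
Tool frame: the origin (TCP) lies on the centre line of the jaws, within the pads' length; the fingertips stand 19 mm ahead of it and the grasp point (between the pads) is the TCP; z points along the fingers, y is the line along which they close (so a half turn about z gives the same grasp; the last joint's range is limited). The gripper opens to 85 mm and grips with 20 to 120 N. Pads are 22 mm wide; open, the fingers measure 114 mm over their backs; the gripper's body (76 mm by 85 mm) begins 54 mm behind the grasp point. The pads swing forward as they close: fully open they stand 13 mm farther back than shut.
Start: joints at [-1.526, 0.527, 1.433, -0, 1.181, -0.178], TCP at [0.138, -0.61, 0.25] pointing down, gripper open.
Joint ranges: [-3.08, 3.08], [-0.75, 2.2], [0.22, 2.44], [-1.43, 4.57], [0, 2.65], [-2.85, 2.85]. Speed limits (rad/s): [2.79, 2.79, 3.14, 3.14, 3.14, 3.14].

INTERFACE

Orientations are given as a unit quaternion [x, y, z, w].
In Python, from station import manip gives the robot as it stands.
- The arm moves only by the tool servo_tool, never from a script. Its argument "rows" is a list that holds one entry, the list of rows, each a list of 7 numbers: the turn, a rotation vector about the tool's x, y, z in degrees, then the shift along the tool's x, y, z in m, then the gripper command: -1 is shut, 1 is fully open, values between are in proportion. In form: [[[wx, wy, wz, tx, ty, tz, jaw], ...]]. A call has 1 to 8 rows; each row shifts and turns the commanded pose from where the row before left it, along the tool's axes as they then stand; what a row does not reach is not made up. A row lasts 1/12 s, in which the tool goes at most 41.7 mm and 7.16 degrees, less where a joint would pass 70% of its speed; a pose out of reach is approached as far as the arm can. A call is refused whole if a number of a shift passes 0.0417 or a number of a turn 7.16, either way. A call with a gripper value outside its range is refused whole. The fingers move at their own pace and stop on an object; "squeeze" is the grip in N (left out, the last holds). Time passes only in rows, so rows that do not move let the fingers close. It gives the time, the measured TCP pose, the force, the opening and the grip force at its end, in the units of the state.
- manip.sense(): the state, without advancing time (a new reading comes with each control period).
- manip.snapshot(name): name is "scene" or "top" or "wrist"; returns the picture (480x640x3 uint8, blue, green, red); there is no depth.
- manip.camera_info(name): a dict with "K" (3x3 intrinsics, pixels), "k1" (the pictures are not rectified: a ray, as slopes to the right and down, at radius r is drawn at 1 + k1 r^2 times it, then the intrinsics apply), "camera_from_world" (4x4, takes a point from world to camera coordinates). Camera axes: x right, y down, z forward; pixel columns grow to the right and rows downward; lengths in m; the calibration is good to about 2 mm. A picture is of the moment at which its call begins: read the wrist's pose just before it. camera_info takes no time and is no camera call; for the wrist camera it gives the pose at the moment of the call.
- manip.sign_off(): hands the job in; it is judged then, once.
The state is a dict: "t": time; "q": joint angles; "qd": joint speeds; "tau": joint torques, N m; "tcp_pos": TCP position; "tool_rot": TCP orientation; "force": force on the tool from outside, world axes, zero at the start; "ft_torque": the same for the moment, N m; "finger_gap": opening from 0.0 (shut) to 1.0 (fully open); "gripper_force": force on a finger pad.
Only numpy, scipy, OpenCV 4.12 (cv2) and the standard library are available. Lean on these libraries where they do the work, as an engineer would, in place of code of your own. Each camera call takes 0.05 s, during which the arm holds its last target. There are 200 camera calls.

TASK

Scoop all four white milling balls out of the grey bin with the steel hand scoop (fingers never touch the balls), tip them into the wire strainer that sits in the enamel tub, and stand the scoop upright on the bin's floor again. Then swing the strainer's folded bail up and lift the strainer by its black grip straight out of the tub, so that its bottom is clear above the tub's rim, and finish while still holding it there: centred over the tub to drain, level and still. Do not knock the pale bisque pots or the pigment pot standing round about.

Things in the scene. Friction and masses are not known exactly. Their poses are not given: they have to be found in the camera images.
- ball_bin: grey plastic bin, fixed, 250 mm long (x) x 108 x 46 mm high, open on top. Origin on the table; floor 6 mm above it, flat from x = -124 mm (upright rear wall) to +86 mm, where the front end slopes up 60 degrees to the rim at x = +109 mm; 98 mm wide inside. Balls lie towards the sloped +x end, the scoop behind them: the lip goes along the floor under the balls and up the slope, nose tilting up
- ball_0_center (a point): centre of white porcelain milling ball 1 of 4: 26 mm across, 22 g, a little rolling resistance (stays put on slopes under about 9 degrees)
- ball_1_center (a point): centre of white porcelain milling ball 2 of 4: 26 mm across, 22 g, a little rolling resistance (stays put on slopes under about 9 degrees)
- ball_2_center (a point): centre of white porcelain milling ball 3 of 4: 26 mm across, 22 g, a little rolling resistance (stays put on slopes under about 9 degrees)
- ball_3_center (a point): centre of white porcelain milling ball 4 of 4: 26 mm across, 22 g, a little rolling resistance (stays put on slopes under about 9 degrees)
- scoop_grip (a point): middle of the wooden grip of the steel hand scoop (0.16 kg), which stands in the bin on its flat pan; +x to its open nose, z up. Pan underside 74 mm below this point, lip (2 mm thick) 123 mm ahead, back wall 45 mm ahead; pan 78 long, 86 wide, sides 30 mm high, tapering off to the lip. Handle 20 mm wide (y), 16 thick, rises backward from the pan at 50 degrees; pinch it from above, across y
- rinse_tub: white enamel tub with a blue rim, fixed, 80 mm high, 176 mm across the rim outside, 166 mm inside; origin under its centre on the table
- strainer: round steel wire strainer, 0.36 kg, 63 mm deep, 150 mm across the mouth, sitting in the tub by four tabs on the tub's rim; origin at the centre of its bottom, z up its axis (20 mm above the table when seated); flat bottom 60 mm across, sides flaring; its mouth is 63 mm above the origin
- bail (a joint): angle of the strainer's wire bail (turns freely on two ears at y = +84 and -84 mm of the strainer, 69 mm above its bottom): 0 folded down level towards the strainer's -x side, 1.57 upright; it falls back when let go
- bail_grip (a point): middle of the black plastic grip on the bail, a round bar 15 mm thick and 74 mm long, parallel to the strainer's y axis, 125 mm from the bail's hinge line; folded down it stands 89 mm above the table, 37 mm out from the tub's rim
- bisque_cylinder: tall pale bisque pot, 95 mm across, 118 mm high, a bystander; origin under its centre
- bisque_tumbler: pale tumbler, 76 mm across, 82 mm high, a bystander; origin under its centre
- pigment_pot: small blue pigment pot with a white lid, 52 mm across, 65 mm high, a bystander; origin under its centre
Things that resemble listed ones, but are neither listed nor needed, are in the scene too. Leave any blue look-alike of the part that bears scoop_grip alone.

How it is judged:
On the way, in this order (a step that is already met when the one before it is completed fails the run):
1. all four balls lie in the strainer while it still sits in the tub (horizontal distance between each of ball_0_center, ball_1_center, ball_2_center, ball_3_center and strainer below 0.065 m and z of ball_0_center in the frame of strainer between 0 and 0.06 m and z of ball_1_center in the frame of strainer between 0 and 0.06 m and z of ball_2_center in the frame of strainer between 0 and 0.06 m and z of ball_3_center in the frame of strainer between 0 and 0.06 m and height (world z) of strainer below 0.035 m and horizontal distance between strainer and rinse_tub below 0.02 m), for 0.3 s.
2. the scoop stands in the bin again and is let go (x of scoop_grip in the frame of ball_bin between -0.16 and 0.03 m and y of scoop_grip in the frame of ball_bin between -0.03 and 0.03 m and height (world z) of scoop_grip below 0.09 m and angle between scoop_grip's own z axis and vertical below 0.15 rad and contact force between the fingers and scoop below 0.2 N), for 0.2 s.
At the end, for the whole second after the job is handed in: fingers hold the bail, swung up (0.9 to 2.2 rad); strainer bottom at least 5 mm above the tub rim, within 35 mm of centred over the tub, tilted under 8 degrees, still (30 mm/s, 0.3 rad/s), not touching the tub; four balls in it; scoop upright on the bin floor, let go (all of step 2 and height (world z) of strainer above 0.085 m and horizontal distance between strainer and rinse_tub below 0.035 m and angle between strainer's own z axis and vertical below 0.14 rad and linear speed of strainer below 0.03 m/s and angular speed of strainer below 0.3 rad/s and value of joint bail between 0.9 and 2.2 rad and contact force between the fingers and bail above 1.5 N and contact force between strainer and rinse_tub below 0.1 N and horizontal distance between each of ball_0_center, ball_1_center, ball_2_center, ball_3_center and strainer below 0.065 m and z of ball_0_center in the frame of strainer between 0 and 0.06 m and z of ball_1_center in the frame of strainer between 0 and 0.06 m and z of ball_2_center in the frame of strainer between 0 and 0.06 m and z of ball_3_center in the frame of strainer between 0 and 0.06 m); the arm keeps its last pose, push and grip.
It fails at once if the fingers touch a ball (contact force between the fingers and ball_0 above 0.3 N or contact force between the fingers and ball_1 above 0.3 N or contact force between the fingers and ball_2 above 0.3 N or contact force between the fingers and ball_3 above 0.3 N).
It fails at once if a pot standing by is knocked (distance of any of bisque_cylinder, bisque_tumbler, pigment_pot from where it was at the start of the episode above 0.02 m or angle between any of bisque_cylinder, bisque_tumbler, pigment_pot's own z axis and vertical above 0.3 rad).
It also fails if it takes over 72 s, if anything falls off the work surface, if the arm or the gripper's body presses on something with over 40 N, if the wrist force passes 120 N, or if a joint passes its speed limit or range.

## Working session

There is one attempt and no reset: what is moved stays moved. The work goes in short steps, Python scripts to look and compute and a tool call to move; the robot and the scene stay as the last step left them, time stands still between calls to the robot, and variables do not carry over. Pictures are saved under pics/ and viewed, at most 10 in all, crops included, and the job is handed in when it is done.

Besides the shell and the picture viewer there is one more tool, called after "Emit:" as a command line: name --argument value ..., lists and objects as JSON in quotes. servo_tool: Moves the arm, as the interface text tells. Its arguments: {"type":"object","properties":{"rows":{"type":"array","items":{"type":"array","items":{"type":"array","items":{"type":"number"}}}},"squeeze":{"type":"number"}},"required":["rows"]}

```bash
ls; mkdir -p pics; python3 - <<'E'
from station import manip
import cv2,numpy as np
for n in("scene","top"):
    im=manip.snapshot(n); cv2.imwrite(f"pics/{n}0.png",im)
    c=manip.camera_info(n); print(n,np.round(c["K"],1).tolist(),c["k1"],np.round(c["camera_from_world"],4).tolist())
print(manip.sense())
E
```

```text
pics
scene [[596.1, 0.0, 328.5], [0.0, 596.1, 248.6], [0.0, 0.0, 1.0]] 0.06107720812355598 [[-0.6071, -0.7946, 0.0086, 0.2926], [-0.5963, 0.4484, -0.6658, 0.3034], [0.5252, -0.4093, -0.746, 1.2594], [0.0, 0.0, 0.0, 1.0]]
top [[516.6, 0.0, 315.6], [0.0, 516.6, 234.6], [0.0, 0.0, 1.0]] -0.04529659633312199 [[0.0139, -0.9999, 0.0029, 0.0316], [-0.984, -0.0142, -0.1778, 0.4595], [0.1778, -0.0004, -0.9841, 1.4369], [0.0, 0.0, 0.0, 1.0]]
{'t': 0.1, 'q': array([-1.52650836e+00,  5.28357160e-01,  1.43380344e+00, -4.82940697e-05,
        1.18138165e+00, -1.78502189e-01]), 'qd': array([-9.45831105e-04, -2.57236192e-03, -3.76377178e-03,  7.87463977e-04,
       -1.44307989e-05, -8.97982633e-04]), 'tau': array([-2.37401773e-04, -4.43306565e+01, -1.78586555e+01, -1.33188169e-04,
        3.88093817e-03, -4.65079836e-06]), 'tcp_pos': array([ 0.13808209, -0.60892198,  0.24943197]), 'tool_rot': array([ 9.93800487e-01,  1.11173921e-01,  4.30869039e-05, -9.74102590e-04]), 'force': array([ 0.49039755,  0.22625903, -0.10419906]), 'ft_torque': array([-0.01314912,  0.02086492,  0.03029449]), 'gripper_force': 0.0, 'finger_gap': 1.0024989106288877}
```

View pics/scene0.png

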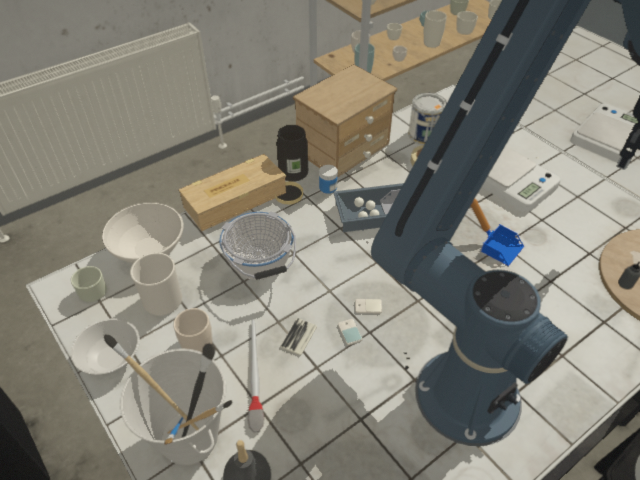

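View pics/top0.png

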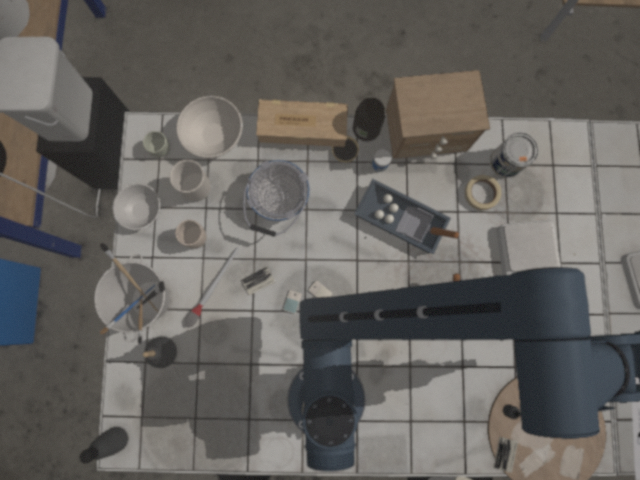

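The scene view shows the balls at about (365,205) and the blue decoy scoop at (502,243). In the top view, the bin spans (372,185)–(445,245), with the steel scoop inside and its wooden handle at (445,234). The strainer is at (277,190) and its black grip at (262,230). Pots: cylinder (188,178), tumbler (190,232), pigment pot (382,162). Scoop candidates in the top view are the steel one with its pan inside the bin at (412,222) and the blue one mostly hidden at (456,277). The steel one fits the description because it stands in the bin behind the balls. I'll confirm that in a crop.

```bash
cat > h.py <<'E'
from station import manip
import cv2,numpy as np
from scipy.spatial.transform import Rotation as R
def ray(n,uv,ci=None):
    c=ci or manip.camera_info(n);K=np.array(c["K"]);T=np.array(c["camera_from_world"])
    d=(np.array(uv,float)-K[:2,2])/[K[0,0],K[1,1]];s=d.copy()
    for _ in range(20): s=d/(1+c["k1"]*(s@s))
    return -T[:3,:3].T@T[:3,3], T[:3,:3].T@np.array([*s,1])
def onz(n,uv,z,ci=None):
    o,d=ray(n,uv,ci); return o+d*(z-o[2])/d[2]
def px(n,p,ci=None):
    c=ci or manip.camera_info(n);T=np.array(c["camera_from_world"]);q=T[:3,:3]@p+T[:3,3];s=q[:2]/q[2]
    s=s*(1+c["k1"]*(s@s));K=np.array(c["K"]);return s*[K[0,0],K[1,1]]+K[:2,2]
E
python3 - <<'E'
import cv2
im=cv2.imread("pics/top0.png")
a=cv2.resize(im[165:265,345:478],None,fx=6,fy=6,interpolation=cv2.INTER_CUBIC)
cv2.imwrite("pics/c1.png",a)
b=cv2.resize(im[145:260,165:315],None,fx=5,fy=5,interpolation=cv2.INTER_CUBIC)
cv2.imwrite("pics/c2.png",b)
E
```

```text
(no output)
```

View pics/c1.png

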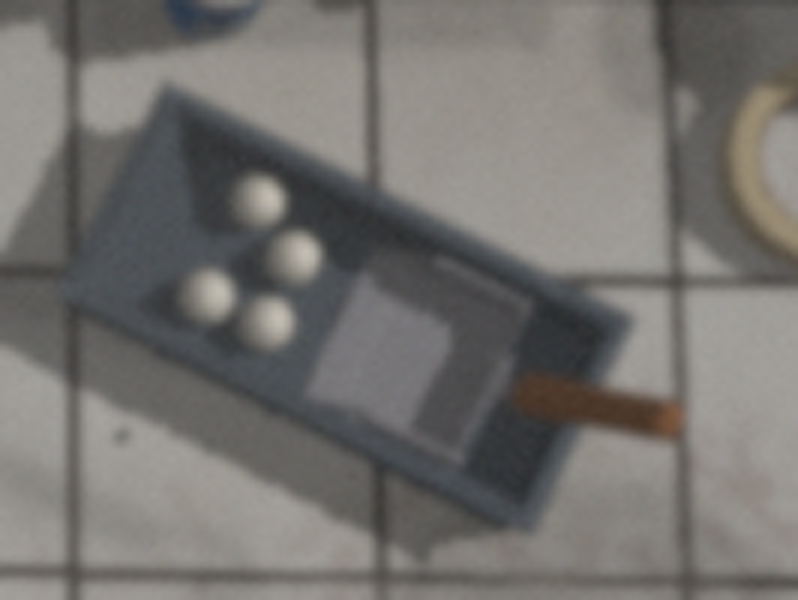

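View pics/c2.png

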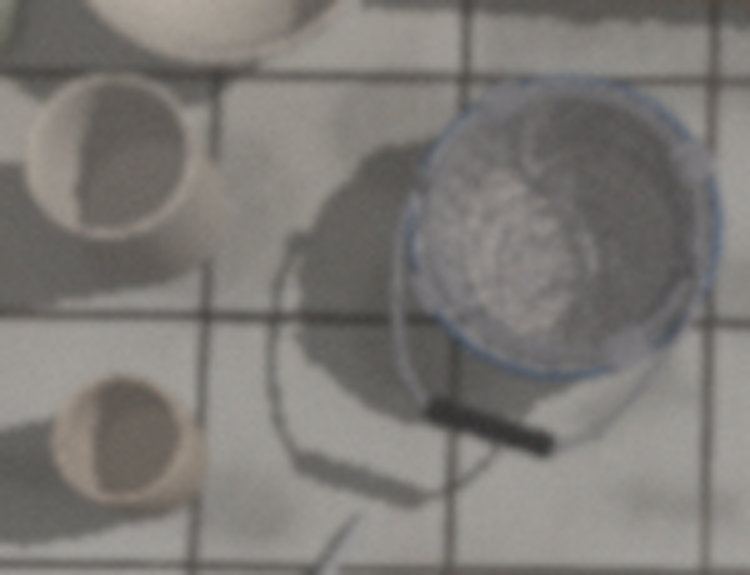

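The crop shows the steel pan in the bin with its lip at (308–375,270–395), the wooden handle from (520,392) to (680,418), and the four balls. The second crop shows the blue rim centred near (564,225) and the grip running from (430,410) to (552,445).

```bash
cat > m.py <<'E'
from h import *
A=lambda u,v,z: onz("top",(345+(u+.5)/6-.5,165+(v+.5)/6-.5),z)
B=lambda u,v,z: onz("top",(165+(u+.5)/5-.5,145+(v+.5)/5-.5),z)
P=lambda n,p: print(n,np.round(p,4))
c=[A(170,85,.046),A(65,300,.046),A(530,530,.046),A(632,318,.046)]
for x in c:P("bin",x)
fr=(c[0]+c[1])/2; re=(c[2]+c[3])/2; d=fr-re; print(np.linalg.norm(d),np.linalg.norm(c[0]-c[1]),np.degrees(np.arctan2(d[1],d[0])))
yaw=np.arctan2(d[1],d[0]); ax=d/np.linalg.norm(d); o=re+ax*.125; o[2]=0;P("origin",o)
d2=c[0]-c[3];d3=c[1]-c[2];print("sides",np.degrees(np.arctan2(d2[1],d2[0])),np.degrees(np.arctan2(d3[1],d3[0])))
ay=np.array([-ax[1],ax[0],0])
L=lambda p:np.array([(p-o)@ax,(p-o)@ay,p[2]])
for q in[(260,200),(295,257),(207,297),(267,322)]: w=A(*q,.019);P("ball",w);P("   inbin",L(w))
for q,z in[((375,262),.008),((308,395),.008),((530,305),.036),((465,460),.036),((520,392),.053),((680,418),.105)]: w=A(*q,z);P("scoop w",w);P("   inbin",L(w))
P("tub",B(564,225,.08));P("g1",B(432,410,.093));P("g2",B(552,443,.093))
P("tubL",B(408,225,.08));P("tubR",B(720,225,.08))
P("cyl",B(108,157,.118));P("tumb",B(116,438,.082))
P("pig",onz("top",(382,160),.065))
E
python3 m.py
```

```text
bin [ 0.6258 -0.1264  0.046 ]
bin [ 0.5182 -0.0753  0.046 ]
bin [ 0.41   -0.2958  0.046 ]
bin [ 0.5135 -0.3478  0.046 ]
0.24694714989759578 0.1190794300468765 63.48821933921187
origin [ 0.5175 -0.21    0.    ]
sides 63.10807745983356 63.87249737799375
ball [ 0.5759 -0.1733  0.019 ]
   inbin [ 0.0588 -0.0358  0.019 ]
ball [ 0.5474 -0.1901  0.019 ]
   inbin [ 0.0311 -0.0179  0.019 ]
ball [ 0.5267 -0.1468  0.019 ]
   inbin [0.0606 0.02   0.019 ]
ball [ 0.5147 -0.176   0.019 ]
   inbin [0.0291 0.0177 0.019 ]
scoop w [ 0.5481 -0.2314  0.008 ]
   inbin [-0.0055 -0.0369  0.008 ]
scoop w [ 0.4808 -0.1973  0.008 ]
   inbin [-0.005   0.0385  0.008 ]
scoop w [ 0.5213 -0.3011  0.036 ]
   inbin [-0.0798 -0.0441  0.036 ]
scoop w [ 0.4449 -0.2678  0.036 ]
   inbin [-0.0841  0.0392  0.036 ]
scoop w [ 0.4752 -0.2912  0.053 ]
   inbin [-0.0916  0.0017  0.053 ]
scoop w [ 0.4541 -0.3527  0.105 ]
   inbin [-0.156  -0.0069  0.105 ]
tub [0.5798 0.1482 0.08  ]
g1 [0.4695 0.2173 0.093 ]
g2 [0.4519 0.1504 0.093 ]
tubL [0.5786 0.2365 0.08  ]
tubR [0.5811 0.0599 0.08  ]
cyl [0.6051 0.3995 0.118 ]
tumb [0.4533 0.3947 0.082 ]
pig [ 0.6769 -0.1509  0.065 ]
```

The crop confirms the wooden-handled steel scoop in the bin. Next I'll move above its grip.

Emit:
servo_tool --rows '[[[0, 0, 0, 0.034, -0.019, 0, 1], [0, 0, 0, 0.034, -0.019, 0, 1], [0, 0, 0, 0.034, -0.019, 0, 1], [0, 0, 0, 0.034, -0.019, 0, 1], [0, 0, 0, 0.034, -0.019, 0, 1], [0, 0, 0, 0.034, -0.019, 0, 1], [0, 0, 0, 0.034, -0.019, 0, 1], [0, 0, 0, 0.034, -0.019, 0, 1]]]'

```text
t: 0.77
tcp_pos: [0.3708, -0.3995, 0.25]
tool_rot: [0.994, 0.111, -0.0, -0.0]
force: [0.4, -0.5, 0.7]
finger_gap: 0.999
gripper_force: 0.0
```

Emit:
servo_tool --rows '[[[0, 0, 0, 0.034, -0.019, 0, 1], [0, 0, 0, 0.034, -0.019, 0, 1], [0, 0, -7.1, 0.034, -0.019, 0, 1], [0, 0, -7.1, 0, 0, 0, 1], [0, 0, -7.1, 0, 0, 0, 1], [0, 0, -7.1, 0, 0, 0, 1], [0, 0, -7.1, 0, 0, 0, 1], [0, 0, -7.1, 0, 0, 0, 1]]]'

```text
t: 1.43
tcp_pos: [0.4566, -0.3225, 0.2498]
tool_rot: [0.884, 0.468, -0.0, -0.001]
force: [-0.6, -0.3, 0.4]
finger_gap: 1.0
gripper_force: 0.0
```

Emit:
servo_tool --rows '[[[0, 0, -7.1, 0, 0, 0, 1], [0, 0, -1, 0, 0, 0, 1], [0, 0, 0, 0, 0, 0, 1]]]'

```text
t: 1.68
tcp_pos: [0.4565, -0.3228, 0.25]
tool_rot: [0.851, 0.525, -0.0, -0.0]
force: [-0.2, 0.5, -0.1]
finger_gap: 1.002
gripper_force: 0.0
```

```bash
python3 - <<'E'
from h import *
import pickle
s=manip.sense();ci=manip.camera_info("wrist")
im=manip.snapshot("wrist");cv2.imwrite("pics/w1.png",im);pickle.dump(ci,open("w1.pkl","wb"))
print(s["tcp_pos"],R.from_quat(s["tool_rot"]).as_matrix().round(3).tolist(),s["q"],s["t"])
print(np.round(ci["camera_from_world"],3).tolist(),ci["K"][0][0])
E
```

```text
[ 0.45651535 -0.32283607  0.24996033] [[0.449, 0.894, -0.001], [0.894, -0.449, 0.001], [0.0, -0.001, -1.0]] [-8.15380162e-01  4.39591928e-01  1.59956699e+00  1.28527955e-05
  1.10330352e+00 -3.50095467e-01] 1.6833
[[0.894, -0.448, -0.002, -0.552], [-0.426, -0.851, 0.308, -0.12], [-0.139, -0.275, -0.951, 0.354], [0.0, 0.0, 0.0, 1.0]] 373.69322785841797
```

View pics/w1.png

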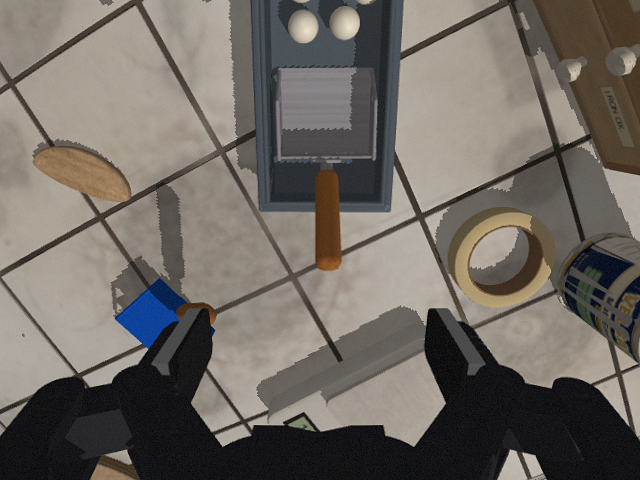

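The wrist view shows the scoop lip at (278–374,68), its back wall at (275,157)–(375,160), and the handle along x≈328 from y=170 to y=268. The bin's rear corners are at (262,210) and (391,211). Next I'll refine these positions.

```bash
python3 - <<'E'
from h import *
import pickle
ci=pickle.load(open("w1.pkl","rb"))
f=lambda u,v,z:onz("wrist",(u,v),z,ci)
o=np.array([.5175,-.21,0]);y=np.radians(63.5);ax=np.array([np.cos(y),np.sin(y),0]);ay=np.array([-ax[1],ax[0],0])
L=lambda p:np.round([(p-o)@ax*1e3,(p-o)@ay*1e3,p[2]*1e3],1)
for n,q in dict(rearL=(260,211,.046),rearR=(392,211,.046),L0=(251,0,.046),R0=(404,0,.046),lipL=(279,67,.008),lipR=(374,67,.008),bL=(275,158,.036),bR=(376,160,.036),hstart=(328,172,.05),hend=(328,262,.115),ball=(303,26,.019),ball2=(344,23,.019)).items():
    w=f(*q);print(n,w.round(4),L(w))
print(px("wrist",np.array([.4605,-.3246,.08]),ci))
E
```

```text
rearL [ 0.4098 -0.2993  0.046 ] [-128.    56.6   46. ]
rearR [ 0.5157 -0.3523  0.046 ] [-128.1  -61.9   46. ]
L0 [ 0.4852 -0.1491  0.046 ] [40.1 56.1 46. ]
R0 [ 0.5912 -0.2021  0.046 ] [ 40.  -62.4  46. ]
lipL [ 0.4804 -0.196   0.008 ] [-4.  39.5  8. ]
lipR [ 0.5569 -0.2342  0.008 ] [ -4.1 -46.1   8. ]
bL [ 0.4427 -0.2645  0.036 ] [-82.2  42.6  36. ]
bR [ 0.5221 -0.3062  0.036 ] [-84. -47.  36.]
hstart [ 0.4798 -0.2948  0.05  ] [-92.7  -4.1  50. ]
hend [ 0.4532 -0.3455  0.115 ] [-150.    -2.9  115. ]
ball [ 0.5144 -0.1781  0.019 ] [27.1 17.  19. ]
ball2 [ 0.5465 -0.1916  0.019 ] [ 29.4 -17.8  19. ]
[323.67358457 220.84885147]
```

Emit:
servo_tool --rows '[[[0, 0, 0, 0.001, 0.004, 0.03, 1], [0, 0, 0, 0, 0.004, 0.03, 1], [0, 0, 0, 0, 0, 0.03, 1], [0, 0, 0, 0, 0, 0.03, 1], [0, 0, 0, 0, 0, 0.03, 1], [0, 0, 0, 0, 0, 0.02, 1], [0, 0, 0, 0, 0, 0, -1], [0, 0, 0, 0, 0, 0, -1]]]' --squeeze 70

```text
t: 2.4
tcp_pos: [0.4638, -0.3253, 0.0794]
tool_rot: [0.851, 0.525, -0.0, -0.001]
force: [0.5, -0.5, 0.1]
finger_gap: 0.752
gripper_force: 0.0
```

Emit:
servo_tool --rows '[[[0, 0, 0, 0, 0, 0, -1], [0, 0, 0, 0, 0, 0, -1], [0, 0, 0, 0, 0, 0, -1], [0, 0, 0, 0, 0, 0, -1]]]'

```text
t: 2.73
tcp_pos: [0.4646, -0.3264, 0.0821]
tool_rot: [0.85, 0.526, -0.0, 0.001]
force: [-0.4, -0.6, 5.8]
finger_gap: 0.22
gripper_force: 68.0
```

Emit:
servo_tool --rows '[[[0, 0, 0, 0.008, 0.001, 0, -1], [0, 0, 0, 0.009, 0.001, 0, -1], [0, 0, 0, 0.009, 0.001, 0, -1], [0, 0, 0, 0.009, 0, 0, -1], [0, 0, 0, 0.009, 0, 0, -1], [0, 0, 0, 0.008, 0, 0, -1], [0, 0, 0, 0.007, 0, 0, -1], [0, 0, 0, 0.006, 0, 0, -1]]]'

```text
t: 3.4
tcp_pos: [0.4972, -0.2705, 0.0823]
tool_rot: [0.85, 0.527, 0.0, 0.003]
force: [-1.7, -3.8, 5.3]
finger_gap: 0.224
gripper_force: 68.0
```

```bash
python3 - <<'E'
from h import *
import pickle
s=manip.sense();ci=manip.camera_info("wrist")
im=manip.snapshot("wrist")
t=manip.snapshot("top")
a=cv2.resize(t[165:265,345:478],None,fx=3,fy=3,interpolation=cv2.INTER_CUBIC)
h=300;b=cv2.resize(im,(400,300))
cv2.imwrite("pics/w2.png",np.hstack([b,a]));cv2.imwrite("pics/w2full.png",im)
print(s["tcp_pos"],s["force"],s["t"])
E
```

```text
[ 0.49719191 -0.27052171  0.08234747] [-1.66061287 -3.77922035  5.3368295 ] 3.4
```

View pics/w2.png

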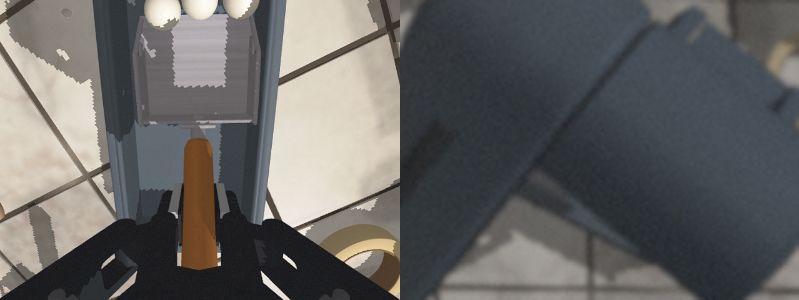

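The wrist view shows three balls in a row just ahead of the lip at about (160–240,8). The top view is blocked by the arm. I'll push on to the slope and work out the tilt path.

Emit:
servo_tool --rows '[[[0, 0, 0, 0.003, 0, 0, -1], [0, 0, 0, 0.003, 0, 0, -1], [0, 0, 0, 0.003, 0, 0, -1], [0, 0, 0, 0.003, 0, 0, -1], [0, 0, 0, 0.003, 0, 0, -1], [0, 0, 0, 0.003, 0, 0, -1], [0, 0, 0, 0.003, 0, 0, -1]]]'

```text
t: 4.08
tcp_pos: [0.5063, -0.2527, 0.0823]
tool_rot: [0.85, 0.526, -0.0, 0.003]
force: [-1.9, -5.5, 8.1]
finger_gap: 0.225
gripper_force: 68.5
```

```bash
cat >> h.py <<'E'
def tab(pts,a=.123,b=.074):
    "pts: (lipX,lipZ,pitch deg) list -> rows wy,tx,tz in tool axes"
    T=[]
    for X,Z,f in pts:
        c,s=np.cos(np.radians(f)),np.sin(np.radians(f)); T.append((X-a*c-b*s,Z-a*s+b*c,f))
    for p,q in zip(T,T[1:]):
        c,s=np.cos(np.radians(p[2])),np.sin(np.radians(p[2])); dx,dz=q[0]-p[0],q[1]-p[1]
        print("wy %.2f tx %.4f tz %.4f"%(q[2]-p[2],dx*c+dz*s,dx*s-dz*c))
E
python3 - <<'E'
from h import *
s=manip.sense();print(s["tcp_pos"],s["force"],s["t"])
cv2.imwrite("pics/w3.png",manip.snapshot("wrist")[:240])
h=np.linspace(0,.04,9)
tab([(.086+z*.577,z,f) for z,f in zip(h,np.linspace(0,26,9))])
E
```

```text
[ 0.50625881 -0.2527425   0.08233446] [-1.93942492 -5.53740223  8.12004535] 4.0833
wy 3.25 tx -0.0011 tz 0.0021
wy 3.25 tx -0.0008 tz 0.0023
wy 3.25 tx -0.0006 tz 0.0025
wy 3.25 tx -0.0003 tz 0.0027
wy 3.25 tx -0.0001 tz 0.0029
wy 3.25 tx 0.0002 tz 0.0031
wy 3.25 tx 0.0004 tz 0.0033
wy 3.25 tx 0.0006 tz 0.0036
```

View pics/w3.png

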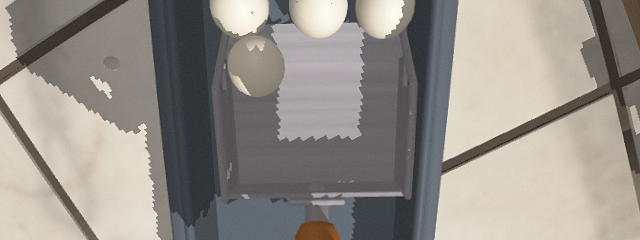

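The view shows one ball in the pan at (256,66) and three on the lip. Now I'll go up the slope, tilting the nose up.

Emit:
servo_tool --rows '[[[0, 0, 0, 0.003, 0, 0, -1], [0, 0, 0, 0.002, 0, 0, -1], [0, 3.2, 0, -0.001, 0, 0.002, -1], [0, 3.2, 0, -0.001, 0, 0.002, -1], [0, 3.2, 0, -0.001, 0, 0.002, -1], [0, 3.2, 0, 0, 0, 0.003, -1]]]'

```text
t: 4.63
tcp_pos: [0.5068, -0.2478, 0.0715]
tool_rot: [0.845, 0.523, 0.096, -0.059]
force: [-0.6, 0.1, -2.5]
finger_gap: 0.221
gripper_force: 68.3
```

```bash
python3 - <<'E'
from h import *
s=manip.sense();print(s["tcp_pos"],s["force"],s["t"])
cv2.imwrite("pics/w4.png",manip.snapshot("wrist")[:240])
E
```

```text
[ 0.5067578  -0.24784615  0.07153659] [-0.55116509  0.09865945 -2.50525494] 4.6333
```

View pics/w4.png

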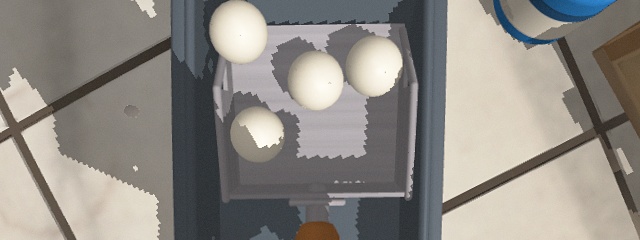

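Three balls are in the pan. The left one at (238,30) is at the lip corner, so I'll shift the pan a few mm towards it.

Emit:
servo_tool --rows '[[[0, 0, 0, 0, -0.002, 0, -1], [0, 0, 0, 0, -0.002, 0, -1], [0, 0, 0, 0, -0.002, 0, -1], [0, 2, 0, 0, 0, 0.001, -1]]]'

```text
t: 5.02
tcp_pos: [0.5012, -0.2425, 0.0708]
tool_rot: [0.843, 0.523, 0.109, -0.068]
force: [-0.7, -0.2, -3.5]
finger_gap: 0.22
gripper_force: 68.4
```

```bash
python3 - <<'E'
from h import *
s=manip.sense();print(s["tcp_pos"],s["force"],s["t"])
cv2.imwrite("pics/w5.png",manip.snapshot("wrist")[:240,150:480])
E
```

```text
[ 0.50118024 -0.24254534  0.07075797] [-0.68390333 -0.20020269 -3.45193848] 5.0167
```

View pics/w5.png

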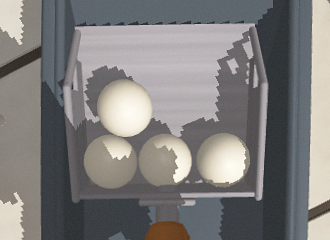

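All four balls lie in the pan, so I'll lift while tilting back a bit more.

Emit:
servo_tool --rows '[[[0, 1, 0, 0.001, 0, -0.006, -1], [0, 1, 0, 0.002, 0, -0.012, -1], [0, 1, 0, 0.005, 0, -0.018, -1], [0, 1, 0, 0.006, 0, -0.019, -1], [0, 1, 0, 0.006, 0, -0.019, -1], [0, 1, 0, 0.006, 0, -0.019, -1], [0, 1, 0, 0.006, 0, -0.016, -1], [0, 0, 0, 0.004, 0, -0.01, -1]]]'

```text
t: 5.73
tcp_pos: [0.5, -0.2487, 0.1968]
tool_rot: [0.835, 0.517, 0.161, -0.098]
force: [0.2, 0.2, -1.9]
finger_gap: 0.221
gripper_force: 68.5
```

Emit:
servo_tool --rows '[[[0, 0, 0, 0.006, -0.003, 0.002, -1], [0, 0, 0, 0.013, -0.007, 0.005, -1], [0, 0, 0, 0.02, -0.011, 0.008, -1], [0, 0, 0, 0.025, -0.014, 0.01, -1], [0, 0, 0, 0.025, -0.014, 0.01, -1], [0, 0, 0, 0.025, -0.014, 0.01, -1], [0, 0, 0, 0.025, -0.014, 0.01, -1], [0, 0, 0, 0.02, -0.011, 0.008, -1]]]'

```text
t: 6.4
tcp_pos: [0.4946, -0.051, 0.194]
tool_rot: [0.835, 0.517, 0.159, -0.102]
force: [-0.0, -0.2, -2.2]
finger_gap: 0.226
gripper_force: 68.4
```

Emit:
servo_tool --rows '[[[0, 0, 0, 0.015, -0.008, 0.006, -1], [0, 0, 0, 0.01, -0.006, 0.004, -1], [0, 0, 0, 0.004, -0.002, 0.003, -1], [0, 0, 0, 0, 0, 0, -1]]]'

```text
t: 6.73
tcp_pos: [0.4961, -0.0182, 0.1932]
tool_rot: [0.835, 0.517, 0.16, -0.101]
force: [0.2, 0.3, -2.4]
finger_gap: 0.222
gripper_force: 68.4
```

```bash
cat >> h.py <<'E'
def st():
    s=manip.sense();M=R.from_quat(s["tool_rot"]).as_matrix();p=s["tcp_pos"]
    print("t %.2f"%s["t"],p.round(4),"q",s["q"].round(2),"F",s["force"].round(1),"gap",round(s["finger_gap"],3),"pitch %.1f yaw %.1f roll %.1f"%(np.degrees(np.arcsin(M[2,0])),np.degrees(np.arctan2(M[1,0],M[0,0])),np.degrees(np.arcsin(M[2,1]))))
    return p,M,s
E
python3 - <<'E'
from h import *
p,M,s=st(); print("lip",p+M@[.123,0,.074])
ci=manip.camera_info("wrist");im=manip.snapshot("wrist");cv2.imwrite("pics/w6.png",im)
hsv=cv2.cvtColor(im,cv2.COLOR_BGR2HSV)
c=cv2.HoughCircles(cv2.medianBlur(im,5)[:,:,1],cv2.HOUGH_GRADIENT,1,20,param1=100,param2=18,minRadius=22,maxRadius=34)
print(None if c is None else c[0].round())
print("pan back px",px("wrist",p+M@[.045,0,.06],ci),"lip px",px("wrist",p+M@[.123,0,.074],ci),"tub",px("wrist",np.array([.58,.148,.08]),ci))
E
```

```text
t 6.73 [ 0.4961 -0.0182  0.1932] q [-0.48  0.44  1.9   0.5   0.87 -0.36] F [ 0.2  0.3 -2.4] gap 0.222 pitch 21.8 yaw 63.6 roll -0.1
lip [0.55907174 0.10871598 0.17013881]
[[260. 160.  27.]
 [366. 158.  25.]
 [576. 336.  28.]
 [566. 218.  33.]
 [282. 112.  27.]
 [312. 160.  26.]
 [630. 352.  31.]
 [414.  60.  24.]]
pan back px [318.30352272 190.50453096] lip px [318.43581857  21.5661532 ] tub [320.51203616  43.78817832]
```

```bash
python3 - <<'E'
from h import *
f=np.array([22,17,11,5,0,-4,-8,-11,-14,-17,-20,-23,-26,-29,-32,-36,-40,-44,-48,-52,-55])
z=np.interp(-f,[-22,0,8,25,55],[.170,.112,.103,.094,.094])
tab([(0,a,b) for a,b in zip(z,f)])
E
```

```text
wy -5.00 tx 0.0020 tz 0.0018
wy -6.00 tx 0.0038 tz 0.0027
wy -6.00 tx 0.0054 tz 0.0031
wy -5.00 tx 0.0058 tz 0.0027
wy -4.00 tx 0.0055 tz -0.0039
wy -4.00 tx 0.0058 tz -0.0039
wy -3.00 tx 0.0043 tz -0.0048
wy -3.00 tx 0.0043 tz -0.0048
wy -3.00 tx 0.0044 tz -0.0048
wy -3.00 tx 0.0045 tz -0.0048
wy -3.00 tx 0.0046 tz -0.0048
wy -3.00 tx 0.0045 tz -0.0054
wy -3.00 tx 0.0040 tz -0.0063
wy -3.00 tx 0.0040 tz -0.0063
wy -4.00 tx 0.0055 tz -0.0084
wy -4.00 tx 0.0055 tz -0.0084
wy -4.00 tx 0.0055 tz -0.0084
wy -4.00 tx 0.0055 tz -0.0084
wy -4.00 tx 0.0055 tz -0.0084
wy -3.00 tx 0.0040 tz -0.0063
```

Emit:
servo_tool --rows '[[[0, -5, 0, 0.002, 0, 0.002, -1], [0, -6, 0, 0.004, 0, 0.003, -1], [0, -6, 0, 0.005, 0, 0.003, -1], [0, -5, 0, 0.006, 0, 0.003, -1], [0, -4, 0, 0.0055, 0, -0.004, -1], [0, -4, 0, 0.006, 0, -0.004, -1], [0, -3, 0, 0.0045, 0, -0.005, -1], [0, -3, 0, 0.0045, 0, -0.005, -1]]]'

```text
t: 7.45
tcp_pos: [0.5165, 0.0164, 0.2024]
tool_rot: [0.844, 0.521, -0.106, 0.066]
force: [-0.2, -0.8, -2.2]
finger_gap: 0.226
gripper_force: 68.5
```

Emit:
servo_tool --rows '[[[0, -3, 0, 0.0045, 0, -0.005, -1], [0, -3, 0, 0.0045, 0, -0.005, -1], [0, -3, 0, 0.0045, 0, -0.005, -1], [0, -3, 0, 0.0045, 0, -0.0055, -1], [0, -3, 0, 0.004, 0, -0.006, -1], [0, -3, 0, 0.004, 0, -0.006, -1], [0, -4, 0, 0.0055, 0, -0.0085, -1], [0, -4, 0, 0.0055, 0, -0.0085, -1]]]'

```text
t: 8.12
tcp_pos: [0.5412, 0.0654, 0.231]
tool_rot: [0.799, 0.492, -0.293, 0.181]
force: [0.4, -0.3, -1.7]
finger_gap: 0.224
gripper_force: 68.6
```

Emit:
servo_tool --rows '[[[0, -4, 0, 0.0055, 0, -0.0085, -1], [0, -4, 0, 0.0055, 0, -0.0085, -1], [0, -4, 0, 0.0055, 0, -0.0085, -1], [0, -3, 0, 0.004, 0, -0.006, -1], [0, 0, 0, 0, 0, 0, -1], [0, 0, 0, 0, 0, 0, -1]]]'

```text
t: 8.62
tcp_pos: [0.5571, 0.0986, 0.2366]
tool_rot: [0.754, 0.466, -0.394, 0.243]
force: [0.3, 0.2, -1.1]
finger_gap: 0.222
gripper_force: 68.7
```

```bash
python3 - <<'E'
from h import *
p,M,s=st(); print("lip",p+M@[.123,0,.074])
ci=manip.camera_info("wrist");im=manip.snapshot("wrist");cv2.imwrite("pics/w7.png",im)
c=cv2.HoughCircles(cv2.medianBlur(im,5)[:,:,1],cv2.HOUGH_GRADIENT,1,20,param1=100,param2=18,minRadius=14,maxRadius=34)
print(None if c is None else c[0].round())
print("pan back px",px("wrist",p+M@[.045,0,.06],ci),"lip px",px("wrist",p+M@[.123,0,.074],ci),"tub",px("wrist",np.array([.58,.148,.04]),ci))
cv2.imwrite("pics/t7.png",manip.snapshot("top"));cv2.imwrite("pics/s7.png",manip.snapshot("scene"))
E
```

```text
t 8.62 [0.5571 0.0986 0.2366] q [ 0.28  0.81  1.25 -0.67  1.79  0.84] F [ 0.3  0.2 -1.1] gap 0.222 pitch -55.1 yaw 63.5 roll -0.1
lip [0.56121556 0.10729075 0.09337667]
[[186.  46.  33.]
 [ 64. 278.  18.]
 [166.  26.  22.]
 [436.  64.  25.]
 [420. 266.  19.]]
pan back px [317.72349514 193.24729433] lip px [317.90202681  25.40079855] tub [ 314.90076619 -156.95475091]
```

The pan is empty. Next I'll level the scoop, carry it back and check the position.

Emit:
servo_tool --rows '[[[0, 6.9, 0, 0, 0, 0, -1], [0, 6.9, 0, 0, 0, 0, -1], [0, 6.9, 0, 0, 0, 0, -1], [0, 6.9, 0, 0, 0, 0, -1], [0, 6.9, 0, 0, 0, 0, -1], [0, 6.9, 0, 0, 0, 0, -1], [0, 6.9, 0, 0, 0, 0, -1], [0, 6.9, 0, 0, 0, 0, -1]]]'

```text
t: 9.43
tcp_pos: [0.5566, 0.0979, 0.2404]
tool_rot: [0.851, 0.525, 0.004, 0.0]
force: [-1.5, 0.2, -2.1]
finger_gap: 0.223
gripper_force: 68.7
```

Emit:
servo_tool --rows '[[[0, 0, 0, -0.02, 0.005, 0, -1], [0, 0, 0, -0.034, 0.009, 0, -1], [0, 0, 0, -0.036, 0.01, 0, -1], [0, 0, 0, -0.036, 0.01, 0, -1], [0, 0, 0, -0.036, 0.01, 0, -1], [0, 0, 0, -0.036, 0.01, 0, -1], [0, 0, 0, -0.036, 0.01, 0.01, -1], [0, 0, 0, -0.036, 0.01, 0.01, -1]]]'

```text
t: 10.1
tcp_pos: [0.5011, -0.1784, 0.2197]
tool_rot: [0.851, 0.525, 0.0, 0.002]
force: [0.4, -0.0, -1.8]
finger_gap: 0.227
gripper_force: 68.7
```

Emit:
servo_tool --rows '[[[0, 0, 0, -0.036, 0.01, 0.02, -1], [0, 0, 0, -0.036, 0.01, 0.02, -1], [0, 0, 0, -0.036, 0.01, 0.01, -1], [0, 0, 0, -0.016, 0.004, 0, -1], [0, 0, 0, 0, 0, 0, -1]]]'

```text
t: 10.52
tcp_pos: [0.4759, -0.3059, 0.1691]
tool_rot: [0.852, 0.523, -0.0, 0.001]
force: [-0.3, -0.1, -0.6]
finger_gap: 0.221
gripper_force: 68.6
```

```bash
python3 - <<'E'
from h import *
p,M,s=st(); d=np.array([.4766,-.3022,.1])-p; print("tool delta",(M.T@d).round(4))
t=manip.snapshot("top");cv2.imwrite("pics/t8.png",t)
a=cv2.resize(t[145:245,165:315],None,fx=4,fy=4,interpolation=cv2.INTER_CUBIC)
im=manip.snapshot("wrist");b=cv2.resize(im,(533,400))
cv2.imwrite("pics/v8.png",cv2.resize(np.hstack([a,b[:, :]]),(800,int(400*800/1133))))
E
```

```text
t 10.52 [ 0.4759 -0.3059  0.1691] q [-0.77  0.56  1.66 -0.    0.92 -0.3 ] F [-0.3 -0.1 -0.6] gap 0.221 pitch -0.1 yaw 63.1 roll 0.1
tool delta [ 0.0037 -0.0012  0.0691]
```

View pics/v8.png

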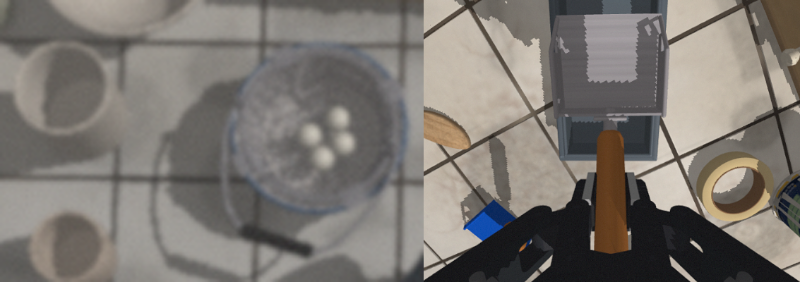

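All four white balls sit in the strainer, around (300–345,115–158) in the left panel. The pan is empty and over the bin. Now I'll set it down and release.

Emit:
servo_tool --rows '[[[0, 0, 0, 0.002, -0.001, 0.02, -1], [0, 0, 0, 0.002, 0, 0.025, -1], [0, 0, 0, 0, 0, 0.02, -1], [0, 0, 0, 0, 0, 0.01, -1], [0, 0, 0, 0, 0, 0.006, -1], [0, 0, 0, 0, 0, 0.005, -1], [0, 0, 0, 0, 0, 0, -1]]]'

```text
t: 11.2
tcp_pos: [0.4786, -0.2962, 0.0829]
tool_rot: [0.85, 0.526, 0.0, 0.0]
force: [-0.1, 0.5, -1.8]
finger_gap: 0.224
gripper_force: 68.7
```

```bash
python3 - <<'E'
from h import *
st()
E
```

```text
t 11.20 [ 0.4786 -0.2962  0.0829] q [-0.75  0.69  1.72  0.    0.73 -0.29] F [-0.1  0.5 -1.8] gap 0.224 pitch 0.0 yaw 63.5 roll 0.0
```

Emit:
servo_tool --rows '[[[0, 0, 0, 0, 0, 0.002, -1], [0, 0, 0, 0, 0, 0.001, -1], [0, 0, 0, 0, 0, 0, -1], [0, 0, 0, 0, 0, 0, 0], [0, 0, 0, 0, 0, 0, 0.5], [0, 0, 0, 0, 0, 0, 1], [0, 0, 0, 0, 0, 0, 1], [0, 0, 0, 0, 0, 0, 1]]]'

```text
t: 11.87
tcp_pos: [0.4785, -0.2967, 0.0799]
tool_rot: [0.851, 0.526, 0.0, 0.0]
force: [-0.3, -1.0, 0.6]
finger_gap: 0.916
gripper_force: 0.0
```

Emit:
servo_tool --rows '[[[0, 0, 0, 0, 0, 0, 1], [0, 0, 0, 0, 0, -0.01, 1], [0, 0, 0, 0, 0, -0.02, 1], [0, 0, 0, 0, 0, -0.035, 1], [0, 0, 0, 0, 0, -0.035, 1], [0, 0, 0, 0, 0, -0.035, 1], [0, 0, 0, 0, 0, -0.02, 1], [0, 0, 0, 0, 0, 0, 1]]]'

```text
t: 12.53
tcp_pos: [0.4808, -0.2986, 0.2408]
tool_rot: [0.85, 0.526, 0.002, 0.006]
force: [0.5, -0.5, -0.1]
finger_gap: 0.996
gripper_force: 0.0
```

```bash
python3 - <<'E'
from h import *
p,M,s=st()
ci=manip.camera_info("wrist");im=manip.snapshot("wrist");cv2.imwrite("pics/w9.png",im)
hsv=cv2.cvtColor(im,cv2.COLOR_BGR2HSV)
m=cv2.inRange(hsv,(5,130,60),(18,255,255));m[:,:220]=0;m[:,430:]=0
n,l,stt,c=cv2.connectedComponentsWithStats(m)
for i in range(1,n):
    if stt[i,4]>200: print(stt[i],c[i])
g=np.array([.4786,-.2962,.080]);fx=M[:,0];k=np.radians(50)
for a in(-.045,0,.045): print(px("wrist",g+fx*a*-np.cos(k)+np.array([0,0,a*np.sin(k)]),ci))
E
```

```text
t 12.53 [ 0.4808 -0.2986  0.2408] q [-0.75  0.46  1.6   0.    1.07 -0.29] F [ 0.5 -0.5 -0.1] gap 0.996 pitch -0.2 yaw 63.5 roll 0.6
[ 300  171   27  104 2462] [312.96831844 223.50609261]
[312.02784038 178.26126535]
[311.96314301 222.00110665]
[311.89663731 273.54660945]
```

The scoop stands upright where it was released. Next is the bail grip, with the jaws only part open so they clear the tub rim.

Emit:
servo_tool --rows '[[[0, 0, 0, 0.035, -0.019, 0, 1], [0, 0, 0, 0.035, -0.019, 0, 1], [0, 0, 0, 0.035, -0.019, 0, 0], [0, 0, 0, 0.035, -0.019, 0, -0.29], [0, 0, 0, 0.035, -0.019, 0, -0.29], [0, 0, 0, 0.035, -0.019, 0, -0.29], [0, 0, 0, 0.035, -0.019, 0, -0.29], [0, 0, 0, 0.035, -0.019, 0, -0.29]]]'

```text
t: 13.25
tcp_pos: [0.4659, 0.0237, 0.2336]
tool_rot: [0.851, 0.526, -0.001, -0.001]
force: [0.9, 0.5, -0.4]
finger_gap: 0.357
gripper_force: 0.0
```

Emit:
servo_tool --rows '[[[0, 0, 0, 0.035, -0.019, 0, -0.29], [0, 0, 0, 0.035, -0.019, 0, -0.29], [0, 0, 0, 0.035, -0.019, 0, -0.29], [0, 0, -5.5, 0.03, -0.016, 0, -0.29], [0, 0, -5.5, 0, 0, 0, -0.29], [0, 0, 0, 0, 0, 0, -0.29], [0, 0, 0, 0, 0, 0, -0.29]]]'

```text
t: 13.83
tcp_pos: [0.4615, 0.1753, 0.2337]
tool_rot: [0.797, 0.605, -0.001, -0.001]
force: [-0.7, -0.1, 0.2]
finger_gap: 0.354
gripper_force: 0.0
```

```bash
python3 - <<'E'
from h import *
p,M,s=st()
ci=manip.camera_info("wrist");im=manip.snapshot("wrist");cv2.imwrite("pics/w10.png",im)
g=np.array([.4607,.184,.089]);print("pred",px("wrist",g,ci),px("wrist",np.array([.58,.148,.08]),ci))
m=(im.max(2)<70).astype(np.uint8)
n,l,stt,c=cv2.connectedComponentsWithStats(m)
for i in range(1,n):
    if stt[i,4]>300:
        q=np.argwhere(l==i)[:,::-1]; r=cv2.minAreaRect(q.astype(np.float32)); print(stt[i],c[i].round(1),np.round(r[1]),round(r[2],1),onz("wrist",c[i],.091,ci).round(4))
# same grip by the top camera
t=manip.snapshot("top");cv2.imwrite("pics/t10.png",t)
E
```

```text
t 13.83 [0.4615 0.1753 0.2337] q [ 0.14  0.38  1.77 -0.    1.    0.41] F [-0.7 -0.1  0.2] gap 0.354 pitch -0.1 yaw 74.4 roll -0.1
pred [314.29344453 219.05993248] [476.46797399 219.70782708]
[177   0  54 110 673] [200.9  41.5] [ 53. 107.] 2.5 [0.4224 0.3186 0.091 ]
[358   0  32 119 843] [373.6  59.1] [121.   7.] 77.5 [0.5273 0.278  0.091 ]
[ 516    0  124  123 1145] [565.4  74.9] [126.  99.] 35.9 [0.6498 0.236  0.091 ]
[ 52  39  70  25 359] [85.3 52.3] [ 6. 72.] 71.6 [0.3461 0.3349 0.091 ]
[330 123  69  38 506] [369.6 144.8] [22. 72.] 60.8 [0.5121 0.2254 0.091 ]
[ 145  169   83   77 1823] [185.1 207.1] [88. 32.] 42.6 [0.3724 0.2185 0.091 ]
[ 305  169   23  100 1936] [315.4 218. ] [21. 99.] 1.5 [0.4619 0.1851 0.091 ]
[    0   215   640   265 59193] [295.3 418.9] [264. 639.] 90.0 [0.3943 0.0111 0.091 ]
[518 278  63 118 596] [562.5 349.6] [ 58. 108.] 25.4 [0.6324 0.0188 0.091 ]
[ 576  307   53   52 1739] [599.4 336.3] [45. 51.] 63.4 [0.6644 0.0228 0.091 ]
[627 347  13  46 414] [634.2 370.4] [45. 12.] 90.0 [ 0.6952 -0.0228  0.091 ]
```

Emit:
servo_tool --rows '[[[0, 0, 0, 0.005, -0.001, 0.03, -0.29], [0, 0, 0, 0.005, -0.001, 0.03, -0.29], [0, 0, 0, 0, 0, 0.03, -0.29], [0, 0, 0, 0, 0, 0.025, -0.29], [0, 0, 0, 0, 0, 0.018, -0.29], [0, 0, 0, 0, 0, 0.01, -0.29], [0, 0, 0, 0, 0, 0, -1], [0, 0, 0, 0, 0, 0, -1]]]' --squeeze 30

```text
t: 14.6
tcp_pos: [0.4619, 0.1844, 0.0915]
tool_rot: [0.797, 0.604, -0.002, -0.001]
force: [-4.1, -1.9, 0.3]
finger_gap: 0.16
gripper_force: 29.2
```

Emit:
servo_tool --rows '[[[0, 0, 0, 0, 0, 0, -1], [0, 0, 0, 0, 0, 0, -1]]]'

```text
t: 14.77
tcp_pos: [0.4619, 0.1844, 0.0924]
tool_rot: [0.796, 0.605, -0.001, -0.0]
force: [-3.8, -4.0, -2.1]
finger_gap: 0.166
gripper_force: 29.4
```

```bash
python3 - <<'E'
from h import *
p,M,s=st()
# arc: bail angle b, tool tilt a (about tool x); strainer frame u=+x_s, z up; hinge at u=0
b=np.radians(np.linspace(0,84,19)); a=np.degrees(b)*50/84
u=-.125*np.cos(b);z=.125*np.sin(b)
for i in range(18):
    t=np.radians(a[i]);du,dz=u[i+1]-u[i],z[i+1]-z[i]
    # tool y=(cos t,-sin t), tool z=(-sin t,-cos t) in (u,z)
    print("wx %.2f ty %.4f tz %.4f"%(a[i+1]-a[i],du*np.cos(t)-dz*np.sin(t),-du*np.sin(t)-dz*np.cos(t)))
E
```

```text
t 14.77 [0.4619 0.1844 0.0924] q [ 0.16  0.62  1.88 -0.    0.65  0.43] F [-3.8 -4.  -2.1] gap 0.166 pitch -0.1 yaw 74.4 roll -0.1
wx 2.78 ty 0.0004 tz -0.0102
wx 2.78 ty 0.0007 tz -0.0102
wx 2.78 ty 0.0011 tz -0.0101
wx 2.78 ty 0.0014 tz -0.0101
wx 2.78 ty 0.0017 tz -0.0100
wx 2.78 ty 0.0021 tz -0.0100
wx 2.78 ty 0.0024 tz -0.0099
wx 2.78 ty 0.0027 tz -0.0098
wx 2.78 ty 0.0031 tz -0.0097
wx 2.78 ty 0.0034 tz -0.0096
wx 2.78 ty 0.0037 tz -0.0095
wx 2.78 ty 0.0040 tz -0.0094
wx 2.78 ty 0.0043 tz -0.0092
wx 2.78 ty 0.0046 tz -0.0091
wx 2.78 ty 0.0049 tz -0.0089
wx 2.78 ty 0.0052 tz -0.0088
wx 2.78 ty 0.0055 tz -0.0086
wx 2.78 ty 0.0058 tz -0.0084
```

Emit:
servo_tool --rows '[[[2.8, 0, 0, 0, 0.0005, -0.01, -1], [2.8, 0, 0, 0, 0.0005, -0.01, -1], [2.8, 0, 0, 0, 0.001, -0.01, -1], [2.8, 0, 0, 0, 0.0015, -0.01, -1], [2.8, 0, 0, 0, 0.0015, -0.01, -1], [2.8, 0, 0, 0, 0.002, -0.01, -1]]]'

```text
t: 15.27
tcp_pos: [0.4771, 0.1797, 0.1517]
tool_rot: [0.787, 0.599, -0.089, -0.115]
force: [0.2, -6.5, -3.0]
finger_gap: 0.167
gripper_force: 29.1
```

```bash
python3 - <<'E'
from h import *
p,M,s=st();us=np.array([np.cos(np.radians(-15.6)),np.sin(np.radians(-15.6))]);d=p[:2]-[.582,.150];print("u",d@us,"along bar",d@[-us[1],us[0]])
E
```

```text
t 15.27 [0.4771 0.1797 0.1517] q [0.09 0.61 1.65 0.11 1.16 0.3 ] F [ 0.2 -6.5 -3. ] gap 0.167 pitch -0.2 yaw 74.5 roll -16.8
u -0.1090131706521543 along bar 0.0004377173466173978
```

Emit:
servo_tool --rows '[[[2.8, 0, 0, -0.0005, 0.0025, -0.01, -1], [2.8, 0, 0, -0.0005, 0.0025, -0.01, -1], [2.8, 0, 0, -0.0005, 0.003, -0.0095, -1], [2.8, 0, 0, 0, 0.0035, -0.0095, -1], [2.8, 0, 0, 0, 0.0035, -0.0095, -1], [2.8, 0, 0, 0, 0.004, -0.0095, -1]]]'

```text
t: 15.77
tcp_pos: [0.5169, 0.1675, 0.1962]
tool_rot: [0.763, 0.579, -0.175, -0.228]
force: [-0.2, -4.2, -5.4]
finger_gap: 0.16
gripper_force: 29.1
```

```bash
python3 - <<'E'
from h import *
p,M,s=st();us=np.array([np.cos(np.radians(-15.6)),np.sin(np.radians(-15.6))]);d=p[:2]-[.582,.150];print("u",d@us,"along bar",d@[-us[1],us[0]],"rad",np.hypot(d@us,p[2]-.092),np.degrees(np.arctan2(p[2]-.092,-d@us)))
E
```

```text
t 15.77 [0.5169 0.1675 0.1962] q [0.02 0.71 1.38 0.16 1.62 0.26] F [-0.2 -4.2 -5.4] gap 0.16 pitch -0.1 yaw 74.5 roll -33.4
u -0.06742439096134037 along bar -0.0006794061697361222 rad 0.12408180595404963 57.0855215005679
```

Emit:
servo_tool --rows '[[[2.8, 0, 0, -0.0005, 0.0045, -0.009, -1], [2.8, 0, 0, -0.0005, 0.0045, -0.009, -1], [2.8, 0, 0, -0.0005, 0.005, -0.009, -1], [2.8, 0, 0, 0, 0.005, -0.0085, -1], [2.8, 0, 0, 0, 0.0055, -0.0085, -1], [2.8, 0, 0, 0, 0.006, -0.008, -1], [0, 0, 0, 0, 0, 0, -1]]]'

```text
t: 16.35
tcp_pos: [0.5708, 0.1507, 0.2158]
tool_rot: [0.72, 0.547, -0.259, -0.34]
force: [-3.9, -3.4, 3.0]
finger_gap: 0.163
gripper_force: 29.7
```

```bash
python3 - <<'E'
from h import *
p,M,s=st();us=np.array([np.cos(np.radians(-15.6)),np.sin(np.radians(-15.6))]);d=p[:2]-[.582,.150];print("u",d@us,"along bar",d@[-us[1],us[0]],"rad",np.hypot(d@us,p[2]-.092),np.degrees(np.arctan2(p[2]-.092,-d@us)))
E
```

```text
t 16.35 [0.5708 0.1507 0.2158] q [-0.02  0.89  1.07  0.21  2.04  0.26] F [-3.9 -3.4  3. ] gap 0.163 pitch -0.1 yaw 74.4 roll -50.5
u -0.01098297329087392 along bar -0.0023173737426045353 rad 0.124324206607245 84.93180432651566
```

Emit:
servo_tool --rows '[[[0, 0, 0, 0, 0, 0, -1], [0, 0, 0, 0, -0.0025, -0.002, -1], [0, 0, 0, 0, -0.004, -0.003, -1], [0, 0, 0, 0, -0.006, -0.005, -1], [0, 0, 0, 0, -0.0075, -0.0065, -1], [0, 0, 0, 0, -0.0075, -0.0065, -1], [0, 0, 0, 0, -0.0075, -0.0065, -1], [0, 0, 0, 0, -0.0075, -0.0065, -1]]]' --squeeze 70

```text
t: 17.02
tcp_pos: [0.5705, 0.1528, 0.272]
tool_rot: [0.721, 0.548, -0.257, -0.338]
force: [-0.5, -0.2, -5.6]
finger_gap: 0.151
gripper_force: 68.9
```

Emit:
servo_tool --rows '[[[0, 0, 0, 0, -0.0075, -0.0065, -1], [0, 0, 0, 0, -0.0075, -0.0065, -1], [0, 0, 0, 0, -0.006, -0.005, -1], [0, 0, 0, 0, -0.004, -0.003, -1], [0, 0, 0, 0, -0.002, -0.0015, -1], [0, 0, 0, 0, 0, 0, -1], [0, 0, 0, 0, 0, 0, -1], [0, 0, 0, 0, 0, 0, -1]]]'

```text
t: 17.68
tcp_pos: [0.5701, 0.1525, 0.3047]
tool_rot: [0.72, 0.547, -0.258, -0.339]
force: [0.7, -0.0, -5.6]
finger_gap: 0.149
gripper_force: 68.9
```

```bash
python3 - <<'E'
from h import *
p,M,s=st();print(s["gripper_force"])
for n in("scene","top"):
    im=manip.snapshot(n);cv2.imwrite(f"pics/{n}11.png",im)
    # blue rim of tub
    hsv=cv2.cvtColor(im,cv2.COLOR_BGR2HSV)
    base=cv2.imread(f"pics/{n}0.png")
    for nm,P,w in(("cyl",(.6051,.3995,.118),14),("tumb",(.4533,.3947,.082),12),("pig",(.677,-.151,.065),10)):
        u,v=px(n,np.array(P)).astype(int); a=base[v-w:v+w,u-w:u+w]; 
        r=cv2.matchTemplate(im[v-w-8:v+w+8,u-w-8:u+w+8],a,cv2.TM_CCOEFF_NORMED);_,mx,_,ml=cv2.minMaxLoc(r);print(n,nm,(u,v),round(mx,2),np.array(ml)-8)
    # predicted mouth & bottom px of lifted strainer
    print(n,"mouth",px(n,np.array([.580,.148,.17])).round(),"bottom",px(n,np.array([.58,.148,.105])).round(),"rim",px(n,np.array([.58,.148,.08])).round())
E
```

```text
t 17.68 [0.5701 0.1525 0.3047] q [-0.02  0.8   1.01  0.24  2.18  0.3 ] F [ 0.7 -0.  -5.6] gap 0.149 pitch -0.0 yaw 74.5 roll -50.5
68.94365429878235
scene cyl (np.int64(151), np.int64(268)) 0.75 [ 0 -1]
scene tumb (np.int64(189), np.int64(321)) 0.91 [0 0]
scene pig (np.int64(329), np.int64(171)) 0.15 [ 8 -8]
scene mouth [252. 210.] bottom [255. 229.] rim [256. 236.]
top cyl (np.int64(186), np.int64(175)) 0.76 [-8 -2]
top tumb (np.int64(187), np.int64(232)) 0.71 [-2  3]
top pig (np.int64(382), np.int64(159)) 1.0 [0 0]
top mouth [275. 181.] bottom [277. 187.] rim [277. 190.]
```

Emit:
servo_tool --rows '[[[0, 0, 0, 0, 0, 0, -1], [0, 0, 0, 0, 0, 0, -1], [0, 0, 0, 0, 0, 0, -1], [0, 0, 0, 0, 0, 0, -1], [0, 0, 0, 0, 0, 0, -1], [0, 0, 0, 0, 0, 0, -1]]]'

```text
t: 18.28
tcp_pos: [0.5703, 0.1525, 0.3054]
tool_rot: [0.72, 0.547, -0.258, -0.339]
force: [0.7, -0.3, -5.0]
finger_gap: 0.147
gripper_force: 68.9
```

```bash
python3 - <<'E'
from h import *
p,M,s=st();print(s["gripper_force"])
im=manip.snapshot("scene");o=cv2.imread("pics/scene11.png");b=cv2.imread("pics/scene0.png")
d=cv2.absdiff(im,o).max(2)[170:300,190:320];print("motion px",(d>40).sum())
def blue(x):
    h=cv2.cvtColor(x,cv2.COLOR_BGR2HSV);m=cv2.inRange(h,(100,70,60),(125,255,255))[195:300,205:310];y,xx=np.nonzero(m);return len(y),xx.min()+205,xx.max()+205,y.min()+195,y.max()+195
print("blue rim before/after",blue(b),blue(im))
for n,x in(("scene",im),("wrist",manip.snapshot("wrist"))):
    c=cv2.HoughCircles(cv2.medianBlur(x,3)[:,:,1],cv2.HOUGH_GRADIENT,1,6,param1=100,param2=12,minRadius=5 if n=="scene" else 15,maxRadius=9 if n=="scene" else 40)
    if c is not None: print(n,[q.round().astype(int).tolist() for q in c[0] if n=="wrist" or (205<q[0]<310 and 180<q[1]<280)][:12])
# scoop handle colour in top view, before and now
t=manip.snapshot("top");h=cv2.cvtColor(t,cv2.COLOR_BGR2HSV);m=cv2.inRange(h,(3,110,50),(18,255,255));m[:, :400]=0;m[:,480:]=0;m[:200]=0;m[265:]=0
y,x=np.nonzero(m);print("handle",len(y),x.min(),x.max(),y.min(),y.max())
g=np.array([.4786,-.2962,.08]);print(px("top",g-[.0143,.0287,-.038]),px("top",g+[.0143,.0287,-.038]))
E
```

```text
t 18.28 [0.5703 0.1525 0.3054] q [-0.02  0.8   1.01  0.24  2.18  0.3 ] F [ 0.7 -0.3 -5. ] gap 0.147 pitch 0.0 yaw 74.5 roll -50.4
68.94366145133972
motion px 3
blue rim before/after (71, np.int64(231), np.int64(292), np.int64(212), np.int64(265)) (106, np.int64(224), np.int64(293), np.int64(238), np.int64(265))
scene [[226, 198, 8], [212, 234, 8]]
wrist [[570, 174, 39], [506, 188, 39], [506, 180, 36], [468, 318, 29], [500, 184, 34], [466, 206, 39], [460, 188, 39], [476, 332, 37], [498, 178, 35], [460, 216, 39], [492, 182, 34], [492, 40, 32]]
handle 45 422 446 224 230
[448.97219545 229.55634724] [422.04107056 224.4529842 ]
```

```bash
python3 -c "
from station import manip
print(manip.sign_off())"
```

```text
the job is handed in; nothing more can be done
None
```

I handed the job in at 18.3 s: a photo taken before the lift shows all four balls in the strainer, the scoop is back upright in the bin, and the strainer is held still over the tub by its raised bail. I didn't see the balls again after the lift, though the load on the arm fits them still being in, and no verdict came back.

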